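# Index the judging carousel to the red-lidded jar

## Robot

A 6-joint arm with a two-finger parallel gripper is mounted at the origin on the work surface. World frame = base frame: x ahead of the robot, y to its left, z up, the work surface at z = 0. Lengths are in m, angles in rad, forces in N, time in s.
With the tool pointing down it reaches from about 0.325 to 0.775 m from the base axis. Payload 5.5 kg.
Tool frame: the origin (TCP) lies between the finger pads; the fingertips stand 8 mm ahead of it and the grasp point (between the pads) lies 11 mm behind it (tcp_to_tips is the distance from the TCP to the fingertips, in m); z points along the fingers, y is the line along which they close (so a half turn about z gives the same grasp; the last joint's range is limited). The gripper opens to 88 mm and grips with 3 to 60 N. Pads are 20 mm wide; open, the fingers measure 115 mm over their backs; the gripper's body (75 mm by 178 mm) begins 61 mm behind the grasp point.
Start: joints at [1.157, 0.091, 1.231, -0, 1.82, -0.057], TCP at [0.21, 0.562, 0.231] pointing down, gripper open.
Joint ranges: [-2.87, 2.87], [-0.86, 2.18], [0.17, 2.46], [-1.51, 4.65], [0.06, 2.69], [-2.65, 2.65]. Speed limits (rad/s): [2.57, 2.57, 3.01, 3.14, 3.14, 3.14].

## Interface

Orientations are given as a unit quaternion [w, x, y, z].
In Python, from bench import * gives the robot as it stands. Calls block until the motion is done:
- move_to(position, orientation): joint-space move of the TCP to a pose.
- move_l(position, speed=0.15, orientation=None): straight line of the TCP; orientation=None keeps the orientation; speed is the mean speed in m/s.
- movej(angles): joint-space move.
- gripper_open() and close(): open the fingers fully, or close them until they stop; the grip force is fixed at half the most.
- hold(seconds).
- inverse_kinematics(position, orientation): joint angles nearest the present ones, or None.
- state(): the state.
- get_image(name): name is "scene" or "top" or "wrist"; returns a dict with "frame" (400x640x3 uint8, blue, green, red), "depth" (400x640 float32, m along the optical axis (not along the pixel's ray), 0 where there is no reading), "camera_matrix" (3x3 intrinsics, pixels), "view" (4x4, takes a point from world to camera coordinates). Camera axes: x right, y up, looking along -z (the intrinsics and any distortion apply to the point x, -y, -z); pixel columns grow to the right and rows downward; lengths in m; the calibration is good to about 2 mm. A picture is of the moment at which its call begins.
A pose or a line that the arm cannot do raises IKError and nothing moves.
- job_done(): hands the job in; it is judged then, once.
The state is a dict: "time": time; "joint_pos": joint angles; "dq": joint speeds; "joint_torque": joint torques, N m; "ee_pos": TCP position; "ee_rot": TCP orientation; "ft_force": force on the tool from outside, world axes, zero at the start; "moment": the same for the moment, N m; "finger_gap": finger opening in m; "finger_force": force on a finger pad.
Only numpy, scipy, OpenCV 4.12 (cv2) and the standard library are available. Lean on these libraries where they do the work, as an engineer would, in place of code of your own. Each camera call takes 0.05 s, during which the arm holds its last target. There are 200 camera calls.

## Task

On the judging table, bring the jar with the red lid round to the orange pointer: with the fingertips press the carousel's yellow plunger cap in and, with it pressed, push it and the turntable round by one hole to the side that takes the red-lidded jar to the pointer, then let the plunger spring fully up into that hole. Do not touch, lift or tip any jar, and leave the mug, the spare jar and the spoon where they are.

Things in the scene. Friction and masses are not known exactly. Their poses are not given: they have to be found in the camera images.
- carousel_base: Fixed round aluminium index base of the carousel, 370 mm across, 30 mm high; origin at the centre of its underside, on the turning axis; z up. Its own +x axis runs from the axis to the orange pointer; it is turned up to 23 degrees either way from straight away from the robot, so the plunger starts on the robot's side. Eight brass-bushed holes lie in its top on a circle of 150 mm radius, every 45 degrees, one of them under the orange pointer.
- carousel_axis (a point): Point on the turning axis at the height of the turntable's top (46 mm above the table).
- pointer_station (a point): The place on the turntable in front of the orange pointer: 80 mm from the axis along the base's +x, 46 mm above the table. It stays with the base. The pointer is an orange cone lying on the base's rim, its point towards the axis.
- turntable (a joint): Angle of the wooden turntable in the base (rad), 0 at the start, growing counter-clockwise seen from above; the holes are at every 0.785 (45 degrees). The turntable is a disc 230 mm across, its top 46 mm above the table, with a 44 mm wide tongue that reaches out 180 mm from the axis and carries the plunger. It is free to turn any way round while the plunger is in, with light friction (about 1 N felt at the plunger), and stays where it is left.
- plunger (a joint): How far the plunger is pressed in (m): 0 fully up (locked in a hole), 0.013 fully down. The spring takes about 4 N to start and 10 N at full depth. Pressed in more than about 0.009 it is out of its hole and the turntable can turn; let go between holes it stays about 0.009 low and rides round, and springs up to 0 by itself when it comes within about 2 mm of the next hole.
- cap_floor (a point): Centre of the floor of the plunger's yellow dished cap, where a fingertip presses straight down; 150 mm from the axis, at the start opposite the pointer. 70 mm above the table when the plunger is up. The dish is round, 56 mm across inside at the floor, with a rim 10 mm high above the floor and 66 mm across outside. Closed fingertips fit in the dish and can push its rim sideways to carry the turntable round. The point moves with the cap.
- jar_red: A jar, 46 mm across and 85 mm tall with its lid, 0.16 kg or so, standing loose on the turntable's rim with its centre 80 mm from the axis. Origin: centre of its underside. Amber jar with a RED lid, the only red one. At the start it stands 45 degrees to one side or the other of the jar at the pointer.
- jar_amber: A jar, 46 mm across and 85 mm tall with its lid, 0.16 kg or so, standing loose on the turntable's rim with its centre 80 mm from the axis. Origin: centre of its underside. Amber jar with black lid, at the pointer at the start.
- jar_olive: A jar, 46 mm across and 85 mm tall with its lid, 0.16 kg or so, standing loose on the turntable's rim with its centre 80 mm from the axis. Origin: centre of its underside. Green glass jar with black lid, 45 degrees to the other side of the pointer from the red-lidded one at the start.
- jar_left: A jar, 46 mm across and 85 mm tall with its lid, 0.16 kg or so, standing loose on the turntable's rim with its centre 80 mm from the axis. Origin: centre of its underside. Terracotta-coloured jar with black lid, 90 degrees counter-clockwise of the pointer at the start.
- jar_right: A jar, 46 mm across and 85 mm tall with its lid, 0.16 kg or so, standing loose on the turntable's rim with its centre 80 mm from the axis. Origin: centre of its underside. Yellow-brown jar with black lid, 90 degrees clockwise of the pointer at the start.
- spare_jar: Bystander: amber jar with black lid on the table, 52 mm across, 100 mm tall; origin at the centre of its underside.
- mug: Bystander: white mug on the table, 80 mm across, 90 mm tall, handle to its own +y; origin at the centre of its underside.
- spoon: Bystander: spoon lying on the table, about 200 mm long along its own x.

How it is judged:
On the way, in this order (a step that is already met when the one before it is completed fails the run):
1. the plunger is pressed in, freeing the turntable, before it has turned (value of joint plunger above 0.0075 m and value of joint turntable between -0.15 and 0.15 rad), for 0.05 s.
2. the turntable has turned one hole, so that the red-lidded jar is at the pointer (horizontal distance between jar_red and pointer_station below 0.014 m and (value of joint turntable above 0.7 rad or value of joint turntable below -0.7 rad)), for 0.1 s.
At the end, for the whole second after the job is handed in: The turntable stands locked one hole (45 degrees, within 2 degrees) from its start, with the plunger up to within 2 mm and the red-lidded jar's centre within 14 mm of the pointer station; the turntable is at rest and all five jars on it stand upright (within 0.1 rad) ((value of joint turntable between 0.75 and 0.82 rad or value of joint turntable between -0.82 and -0.75 rad) and horizontal distance between jar_red and pointer_station below 0.014 m and value of joint plunger below 0.002 m and velocity of joint turntable between -0.02 and 0.02 rad/s and angle between each of jar_amber, jar_red, jar_olive, jar_left, jar_right's own z axis and vertical below 0.1 rad); the robot touches nothing.
It fails at once if a jar on the turntable is lifted or falls off (height (world z) of any of jar_amber, jar_red, jar_olive, jar_left, jar_right above 0.06 m or height (world z) of any of jar_amber, jar_red, jar_olive, jar_left, jar_right below 0.035 m).
It fails at once if a jar on the turntable is tipped (angle between any of jar_amber, jar_red, jar_olive, jar_left, jar_right's own z axis and vertical above 0.25 rad).
It fails at once if the robot touches a jar on the turntable (over 1 N) (contact force between any of the fingers, the arm and jar_amber above 1 N or contact force between any of the fingers, the arm and jar_red above 1 N or contact force between any of the fingers, the arm and jar_olive above 1 N or contact force between any of the fingers, the arm and jar_left above 1 N or contact force between any of the fingers, the arm and jar_right above 1 N).
It fails at once if the mug, spare jar or spoon is moved by more than 10 mm (distance of any of spare_jar, mug, spoon from where it was at the start of the episode above 0.01 m).
It also fails if it takes over 42 s, if anything falls off the work surface, if the arm or the gripper's body presses on something with over 40 N, if the wrist force passes 120 N, or if a joint passes its speed limit or range.

## Working session

There is one attempt and no reset: what is moved stays moved. The work goes in short steps, each a Python script; the robot and the scene stay as the last script left them, time stands still between calls to the robot, and variables do not carry over. Pictures are saved under pics/ and viewed, at most 10 in all, crops included, and the job is handed in when it is done.

```bash
mkdir -p pics; cat > h.py <<'E'
from bench import *
import numpy as np, cv2
def cloud(im):
    K=im["camera_matrix"];V=im["view"];d=im["depth"]
    v,u=np.mgrid[:d.shape[0],:d.shape[1]]
    x=(u-K[0][2])/K[0][0]*d; y=(v-K[1][2])/K[1][1]*d
    P=np.stack([x,-y,-d,np.ones_like(d)],-1)@np.linalg.inv(V).T
    P=P[...,:3]; P[d==0]=np.nan
    return P
E
python3 - <<'E'
from h import *
im=get_image("top");cv2.imwrite("pics/top.png",im["frame"])
np.savez("top.npz",**{k:np.array(v) for k,v in im.items()})
P=cloud(im);hsv=cv2.cvtColor(im["frame"],cv2.COLOR_BGR2HSV)
s=state();print(s["time"],s["ee_pos"],s["ee_rot"],s["finger_gap"],s["ft_force"])
for n,lo,hi in [("yellow",(22,120,120),(34,255,255)),("orange",(8,150,130),(18,255,255)),("red",(0,150,80),(6,255,255))]:
    m=cv2.inRange(hsv,lo,hi)
    k,l,st,c=cv2.connectedComponentsWithStats(m)
    for i in range(1,k):
        if st[i,4]>30: print(n,st[i],c[i].round(),np.nanmedian(P[l==i],0).round(4),np.nanmax(P[l==i],0).round(3),np.nanmin(P[l==i],0).round(3))
E
```

```text
0.05 [0.20944807 0.56196354 0.22956795] [-2.20592175e-04  1.77445838e-01  9.84130133e-01 -8.98196251e-04] 0.087932107123279 [-1.71632714  0.03379514 -0.20620842]
yellow [ 175   26   91   64 1525] [217.  54.] [1.0456e+00 3.4760e-01 2.0000e-04] [1.138 0.47  0.008] [ 0.92   0.187 -0.01 ]
yellow [328 209  23  23 411] [339. 220.] [ 0.496  -0.0365  0.07  ] [ 0.531 -0.006  0.085] [ 0.464 -0.067  0.043]
orange [ 245    4  192   30 1933] [342.  15.] [ 1.171  -0.0507 -0.0021] [1.212 0.255 0.008] [ 1.1   -0.354 -0.01 ]
orange [222  22  40  11 243] [240.  26.] [ 1.1353  0.2725 -0.0021] [1.151 0.329 0.005] [ 1.112  0.202 -0.01 ]
orange [  91   27  126  126 1933] [145.  89.] [ 0.9302  0.5757 -0.0012] [1.135 0.718 0.008] [ 0.722  0.348 -0.01 ]
orange [477  49  38  32 349] [495.  68.] [ 0.973  -0.5312 -0.0023] [ 1.044 -0.478  0.006] [ 0.935 -0.587 -0.011]
orange [504  83  21   5  62] [513.  85.] [ 0.9209 -0.5777 -0.002 ] [ 0.927 -0.552  0.005] [ 0.913 -0.615 -0.006]
orange [ 512   91   91  161 2452] [568. 170.] [ 0.6476 -0.7304 -0.0021] [ 0.901 -0.574  0.006] [ 0.409 -0.792 -0.01 ]
orange [306 112  
[... 428 characters left out ...]
31  0.765 -0.006]
orange [ 55 228  17  32 338] [ 63. 244.] [ 4.398e-01  7.714e-01 -6.000e-04] [0.49  0.794 0.007] [ 0.399  0.746 -0.009]
orange [ 582  257   23   86 1391] [595. 300.] [ 0.2699 -0.7514 -0.0015] [ 0.392 -0.703  0.006] [ 0.16  -0.789 -0.009]
orange [ 54 261  21  72 959] [ 63. 294.] [ 2.995e-01  7.561e-01 -1.000e-04] [0.393 0.789 0.006] [ 0.195  0.712 -0.007]
orange [567 350  29  37 597] [582. 369.] [ 0.0897 -0.6947 -0.0014] [ 0.14  -0.648  0.005] [ 0.046 -0.733 -0.008]
orange [562 390  18  10 133] [570. 395.] [ 0.0233 -0.6527 -0.0013] [ 0.037 -0.63   0.006] [ 0.013 -0.677 -0.008]
red [292 144  15  15 186] [299. 151.] [0.6765 0.0697 0.1302] [0.723 0.089 0.136] [0.657 0.052 0.044]
```

View pics/top.png

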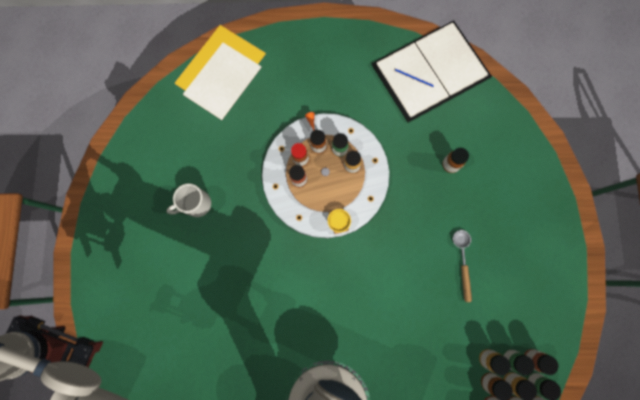

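The top view shows the red lid at (299,151), counter-clockwise of the pointer at (310,118), and the plunger cap at (339,220). The turntable therefore has to go clockwise (negative), which moves the cap towards +y. Next I'll fit the axis and the cap.

```bash
python3 - <<'E'
from h import *
im=dict(np.load("top.npz"));P=cloud(im)
K=im["camera_matrix"];V=im["view"]
hsv=cv2.cvtColor(im["frame"],cv2.COLOR_BGR2HSV)
C=np.linalg.inv(V)
def on_plane(u,v,z):
    d=C[:3,:3]@np.array([(u-K[0,2])/K[0,0],-(v-K[1,2])/K[1,1],-1]); o=C[:3,3]
    return o+d*(z-o[2])/d[2]
def fit(p):
    A=np.c_[2*p[:,:2],np.ones(len(p))];s=np.linalg.lstsq(A,(p[:,:2]**2).sum(1),rcond=None)[0]
    return s[:2],np.sqrt(s[2]+s[0]**2+s[1]**2)
# base outline: hull of non-green region in the area (ellipse of base)
reg=np.zeros(P.shape[:2],np.uint8);reg[100:250,250:400]=255
m=((hsv[...,1]<60)&(hsv[...,2]>110)).astype(np.uint8)*reg
k,l,st,c=cv2.connectedComponentsWithStats(m);i=1+np.argmax(st[1:,4]);print(st[i])
h=max(cv2.findContours((l==i).astype(np.uint8),0,1)[0],key=len)[:,0]
p=np.array([on_plane(u,v,.03) for u,v in h])
ax,r=fit(p)
for _ in range(4):
    res=np.hypot(*(p[:,:2]-ax).T)-r; k=abs(res)<.006; ax,r=fit(p[k])
print("axis",ax,r,k.sum(),len(p))
# cap outline at rim
m=cv2.inRange(hsv,(22,120,100),(34,255,255))&reg
h=max(cv2.findContours(m,0,1)[0],key=len)[:,0]
(uv,_)=cv2.minEnclosingCircle(h)
cap=on_plane(*uv,.078)[:2]
print("cap",cap,"r,ang",np.hypot(*(cap-ax)),np.degrees(np.arctan2(*(cap-ax)[::-1])))
print("cap fit",fit(np.array([on_plane(u,v,.078) for u,v in h])))
m=cv2.inRange(hsv,(0,150,80),(6,255,255))&reg
red=on_plane(*np.argwhere(m>0)[:,::-1].mean(0),.131)[:2]
m=cv2.inRange(hsv,(5,150,130),(18,255,255)).astype(np.uint8);m[130:]=0;m[:105]=0;m[:,:290]=0;m[:,330:]=0
pt=on_plane(*np.argwhere(m>0)[:,::-1].mean(0),.045)[:2]
for n,q in(("red",red),("ptr",pt)): print(n,q,np.hypot(*(q-ax)),np.degrees(np.arctan2(*(q-ax)[::-1])))
E
```

```text
[ 262  113  128  126 6875]
axis [0.63539641 0.00220192] 0.16196240343973653 17 643
cap [ 0.4948401  -0.03644769] r,ang 0.14577335031534233 -164.6250300512206
cap fit (array([ 0.49513515, -0.03579833]), np.float64(0.030165251316393766))
red [0.67631076 0.07056765] 0.07967344279795344 59.10105123535756
ptr [0.80450212 0.0431801 ] 0.17399986502577794 13.621507860939461
```

```bash
python3 - <<'E'
from h import *
im=dict(np.load("top.npz"));K=im["camera_matrix"];C=np.linalg.inv(im["view"])
def on_plane(u,v,z,K=K,C=C):
    d=C[:3,:3]@np.array([(u-K[0,2])/K[0,0],-(v-K[1,2])/K[1,1],-1]); o=C[:3,3]
    return o+d*(z-o[2])/d[2]
hsv=cv2.cvtColor(im["frame"],cv2.COLOR_BGR2HSV)
m=((hsv[...,1]<60)&(hsv[...,2]>110)).astype(np.uint8);m[:100]=0;m[250:]=0;m[:,:250]=0;m[:,400:]=0
k,l,st,c=cv2.connectedComponentsWithStats(m);i=1+np.argmax(st[1:,4])
h=cv2.convexHull(np.argwhere(l==i)[:,::-1].astype(np.int32))
e=cv2.fitEllipse(h);print(e, "axis",on_plane(*e[0],.03))
close()
Q=[0,0,1,0]
move_to([.44,-.036,.25],Q)
im=get_image("wrist");cv2.imwrite("pics/w1.png",im["frame"]);np.savez("w1.npz",**{k:np.array(v) for k,v in im.items()})
P=cloud(im);hsv=cv2.cvtColor(im["frame"],cv2.COLOR_BGR2HSV)
m=cv2.inRange(hsv,(22,120,90),(34,255,255))
k,l,st,c=cv2.connectedComponentsWithStats(m);i=1+np.argmax(st[1:,4]);print(st[i])
q=P[l==i];q=q[np.isfinite(q[:,2])]
rim=q[q[:,2]>.076];print("rim mid",(rim.max(0)+rim.min(0))/2,rim.max(0)-rim.min(0))
fl=q[(q[:,2]>.066)&(q[:,2]<.074)];print("floor",np.median(fl,0),len(fl))
s=state();print(s["time"],s["ee_pos"],s["finger_gap"],s["joint_pos"],s["ft_force"])
E
```

```text
((325.3713073730469, 175.35006713867188), (124.96160888671875, 127.73576354980469), 82.9281997680664) axis [6.32526520e-01 1.99411916e-04 3.00000000e-02]
[ 292  205   55   47 1412]
rim mid [ 0.47280815 -0.03767911  0.15987639] [0.08769222 0.06423762 0.16693489]
floor [ 0.48634533 -0.03779282  0.06977753] 977
3.7333 [ 0.44014041 -0.03545106  0.24997753] 0.0006276753895015808 [-1.57527694e-01 -3.29801166e-01  1.58434645e+00  1.10347793e-04
  1.88710271e+00 -1.72929504e+00] [0.23853953 0.38020047 0.35844221]
```

View pics/w1.png

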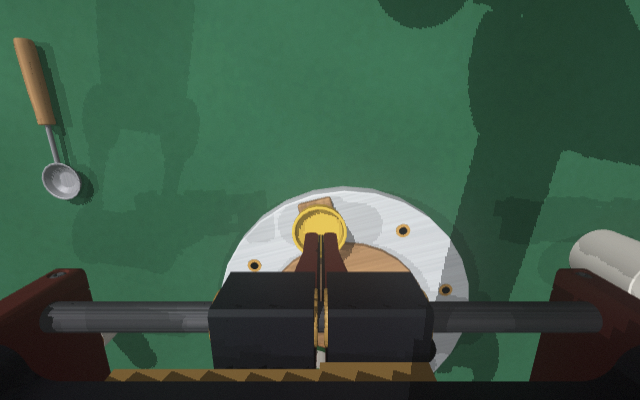

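Wrist view: the cap is at about (320,229), partly hidden by the fingers. Base holes are at (254,266), (403,231) and (446,290). I'll locate the axis from the holes and fit the cap from its visible rim.

```bash
python3 - <<'E'
from h import *
from scipy.optimize import least_squares
im=dict(np.load("w1.npz"));K=im["camera_matrix"];C=np.linalg.inv(im["view"])
def op(u,v,z):
    d=C[:3,:3]@np.array([(u-K[0,2])/K[0,0],-(v-K[1,2])/K[1,1],-1]); o=C[:3,3]
    return (o+d*(z-o[2])/d[2])[:2]
H=np.array([op(254,266,.03),op(403,231,.03),op(446,290,.03)]);print(H)
print([np.hypot(*(H[0]-H[1])),np.hypot(*(H[1]-H[2]))],"exp .2121 .1148")
def f(p):  # axis, phi: holes at phi-45 , phi+45, phi+90 seen clockwise
    a=p[2]+np.radians([45,-45,-90]);return (p[:2]+.15*np.c_[np.cos(a),np.sin(a)]-H).ravel()
r=least_squares(f,[.634,0,np.radians(195)]);print("axis",r.x[:2],"cap ang",np.degrees(r.x[2]),"res",r.fun)
print("cap pred",r.x[:2]+.15*np.array([np.cos(r.x[2]),np.sin(r.x[2])]))
hsv=cv2.cvtColor(im["frame"],cv2.COLOR_BGR2HSV)
m=cv2.inRange(hsv,(22,120,90),(34,255,255));m[:195]=0;m[255:]=0;m[:,:280]=0;m[:,360:]=0
pts=[]
for u in range(296,345,2):
    v=np.flatnonzero(m[:,u])
    if len(v): pts.append(op(u,v[0],.08))
pts=np.array(pts)
g=least_squares(lambda c:np.hypot(*(pts-c).T)-.033,[.49,-.037],loss="soft_l1",f_scale=.001);print("cap",g.x,abs(g.fun).mean())
E
```

```text
[[ 0.564005   -0.1300833 ]
 [ 0.5109733   0.07651718]
 [ 0.60254663  0.14598194]]
[np.float64(0.21329818810273737), np.float64(0.11493923831232387)] exp .2121 .1148
axis [6.40159292e-01 1.20743854e-04] cap ang 194.5129574123765 res [ 5.27727072e-05  9.42452865e-04 -7.55915468e-05 -2.94909592e-04
  2.28188396e-05 -6.47543273e-04]
cap pred [ 0.49494564 -0.0374691 ]
cap [ 0.49255004 -0.03826986] 0.0005364647995743382
```

The hole spacings match the expected values to about 1 mm, and the two cap estimates agree to about 2 mm. I'll press the cap at its predicted position.

```bash
python3 - <<'E'
from h import *
c=[.4945,-.0375]
move_l([*c,.14],speed=.2)
move_l([*c,.092],speed=.1)
for z in (.080,.076,.072,.068,.0665):
    move_l([*c,z],speed=.04)
    s=state();print(z,s["ee_pos"].round(4) if hasattr(s["ee_pos"],"round") else s["ee_pos"],np.round(s["ft_force"],2))
hold(.1);s=state();print(s["time"],np.round(s["ee_pos"],4),np.round(s["ft_force"],2))
E
```

```text
0.08 [ 0.4943 -0.0375  0.0797] [ 0.35  0.64 -0.02]
0.076 [ 0.495  -0.0376  0.0767] [0.96 0.83 4.01]
0.072 [ 0.4951 -0.0375  0.073 ] [-0.52 -0.71  5.21]
0.068 [ 0.4951 -0.0376  0.0693] [-0.36 -0.06  7.11]
0.0665 [ 0.4951 -0.0376  0.068 ] [-0.23 -0.27  7.79]
6.6833 [ 0.4951 -0.0376  0.0681] [-1.18  0.31  7.77]
```

```bash
cat >> h.py <<'E'
AX=np.array([.6402,.0001])
def at(deg,z,speed=.05,r=.1495):
    a=np.radians(194.5-deg); move_l([*(AX+r*np.array([np.cos(a),np.sin(a)])),z],speed=speed)
    s=state();e=np.array(s["ee_pos"]);d=e[:2]-AX
    f=np.array(s["ft_force"]);print(deg,"act",round(194.5-np.degrees(np.arctan2(d[1],d[0]))%360,2),e.round(4),f.round(2),round(s["time"],2));return f
E
python3 - <<'E'
from h import *
at(0,.0645,.03);hold(.1)
for d in range(4,37,4): at(d,.0645)
im=get_image("wrist");cv2.imwrite("pics/w2.png",im["frame"])
E
```

```text
0 act -0.11 [ 0.4955 -0.0376  0.0659] [-2.85  0.02  9.66] 6.93
4 act 4.01 [ 0.4937 -0.027   0.0662] [-1.9   0.39  9.21] 7.39
8 act 8.03 [ 0.4924 -0.0167  0.0663] [-0.35  0.51  8.82] 7.75
12 act 12.08 [ 0.4918 -0.0062  0.0664] [-0.37  0.52  9.58] 8.11
16 act 16.13 [0.4918 0.0043 0.0665] [0.67 0.54 9.1 ] 8.47
20 act 20.17 [0.4925 0.0148 0.0665] [-0.15  1.01  8.68] 8.82
24 act 24.2 [0.4939 0.0251 0.0665] [0.14 1.13 9.09] 9.18
28 act 28.25 [0.4961 0.0354 0.0665] [1.16 0.26 8.94] 9.54
32 act 32.27 [0.4989 0.0454 0.0666] [-0.53  0.37  8.97] 9.9
36 act 36.31 [0.5024 0.0553 0.0666] [0.16 0.2  8.04] 10.26
```

View pics/w2.png

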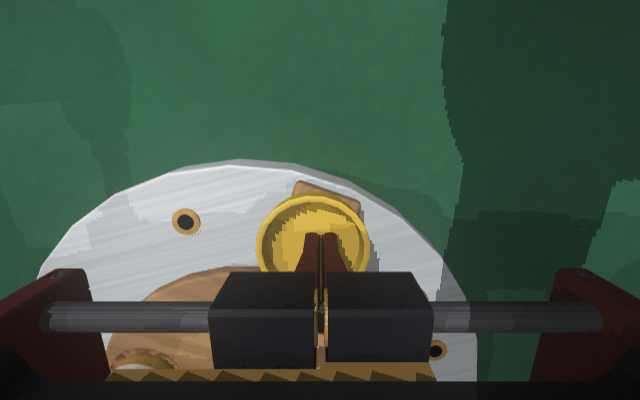

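The cap (centre col about 313, fingers at col 320) is riding along with the fingers, so the turntable is near −35°. I'll ease up to riding height and push the rim the rest of the way until the plunger springs up.

```bash
python3 - <<'E'
from h import *
at(36,.0725,.04)
for d in np.arange(38,56,.75):
    f=at(d,.0725,.04)
    if f[2]>2.5: break
hold(.2)
s=state();print(np.round(s["ft_force"],2),np.round(s["ee_pos"],4),s["time"])
im=get_image("wrist");cv2.imwrite("pics/w3.png",im["frame"])
E
```

```text
36 act 35.94 [0.5007 0.0549 0.072 ] [-0.06 -0.09 -0.43] 10.66
38.0 act 38.05 [0.5029 0.06   0.0719] [-0.19 -1.57 -0.42] 10.94
38.75 act 38.78 [0.5039 0.0616 0.0724] [-0.13  0.6   0.22] 11.19
39.5 act 39.49 [0.5047 0.0633 0.0725] [ 0.95  0.02 -0.15] 11.44
40.25 act 40.16 [0.5056 0.0648 0.0725] [-0.05 -1.9  -0.11] 11.69
41.0 act 40.96 [0.5064 0.0667 0.0724] [-0.42 -2.85 -1.12] 11.94
41.75 act 41.75 [0.5073 0.0685 0.0725] [-0.14 -2.59 -0.78] 12.19
42.5 act 42.58 [0.5083 0.0705 0.0725] [-0.52 -1.9   0.27] 12.44
43.25 act 43.33 [0.5092 0.0722 0.0725] [-0.46 -2.69  0.04] 12.69
44.0 act 44.11 [0.5101 0.074  0.0725] [ 0.13 -3.   -0.73] 12.94
44.75 act 44.84 [0.5111 0.0756 0.0726] [-0.46 -3.18  0.1 ] 13.19
45.5 act 45.61 [0.5121 0.0774 0.0726] [-0.39 -2.97 -0.2 ] 13.44
46.25 act 46.37 [0.5132 0.0791 0.0726] [-1.07 -2.53 -0.74] 13.69
47.0 act 47.08 [0.5142 0.0806 0.0725] [-0.54 -3.57  0.79] 13.94
47.75 act 47.87 [0.5153 0.0824 0.0725] [-0.67 -2.27  0.04] 14.19
48.5 act 49.21 [0.5172 0.0853 0.074 ] [-0.9   3.59  8.29] 14.44
[0.8  4.53 8.55] [0.5179 0.0861 0.075 ] 14.6417
```

View pics/w3.png

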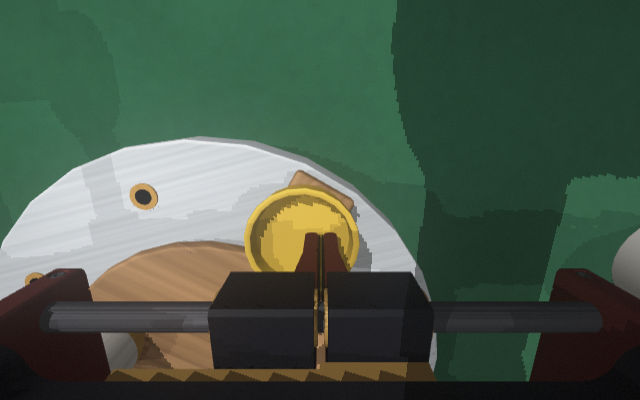

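The plunger sprang up against the fingers (Fz about 8.5 N), and the cap is centred near (302,243). I'll lift straight off, back away and check.

```bash
python3 - <<'E'
from h import *
p=np.array(state()["ee_pos"])
move_l([p[0],p[1],.095],speed=.06); move_l([p[0],p[1],.2],speed=.15)
move_l([.37,0.03,.25],speed=.2);hold(.3)
im=get_image("top");P=cloud(im);f=im["frame"]
cv2.imwrite("pics/top2.png",cv2.resize(f[90:260,240:410],None,fx=3,fy=3))
K=im["camera_matrix"];C=np.linalg.inv(im["view"]);hsv=cv2.cvtColor(f,cv2.COLOR_BGR2HSV)
def op(u,v,z):
    d=C[:3,:3]@np.array([(u-K[0][2])/K[0][0],-(v-K[1][2])/K[1][1],-1]); o=C[:3,3]
    return (o+d*(z-o[2])/d[2])[:2]
for n,lo,hi,z in (("red",(0,150,80),(6,255,255),.131),("cap",(22,120,100),(34,255,255),.078)):
    m=cv2.inRange(hsv,lo,hi);m[:100]=0;m[250:]=0;m[:,:250]=0;m[:,400:]=0
    q=op(*np.argwhere(m>0)[:,::-1].mean(0),z);d=q-AX
    print(n,q,np.hypot(*d),np.degrees(np.arctan2(d[1],d[0])),"z",np.nanmedian(P[m>0],0)[2])
a=np.radians(14.5);print("station",AX+.08*np.array([np.cos(a),np.sin(a)]))
w=get_image("wrist");Pw=cloud(w);hw=cv2.cvtColor(w["frame"],cv2.COLOR_BGR2HSV)
q=Pw[cv2.inRange(hw,(22,120,90),(34,255,255))>0];k=(q[:,2]>.05)&(q[:,2]<.075);print("floor z",np.nanmedian(q[k,2]),k.sum())
s=state();print(s["ft_force"],s["time"])
E
```

```text
red [0.71420864 0.02250319] 0.07732517044474291 16.8416153491791 z 0.13016969164531844
cap [0.5099893  0.07658575] 0.15101290454455155 149.57002745701703 z 0.07040880397439875
station [0.71765181 0.0201304 ]
floor z 0.06839006552617505 32
[ 0.47864534 -0.60846692  0.99061875] 17.45
```

View pics/top2.png

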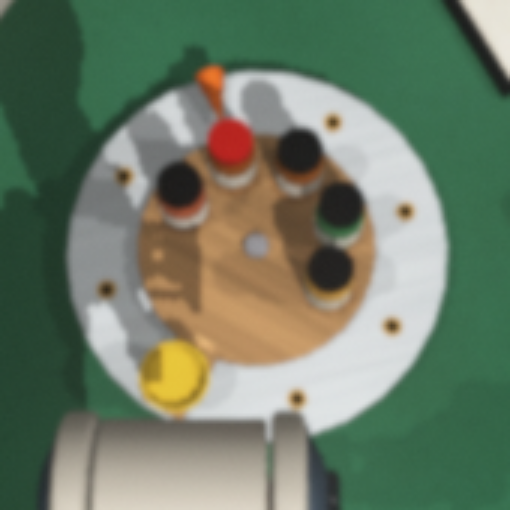

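The red lid (crop 231,142) now stands at the pointer, all the jars are upright, and the cap is at 149.6° (expected 149.5°) with its floor at 70 mm, so it is fully up. Handing in.

```bash
python3 -c "
from bench import *
print(job_done())"
```

```text
the job is handed in; nothing more can be done
None
```

The turntable went one hole clockwise, the red-lidded jar is about 4 mm from the pointer station by camera, the plunger is fully up, all five jars are upright, and the job is handed in (about 17.5 s of robot time; no verdict shown).

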